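Close down the drilling bench

TASK

Close the drilling bench down. First switch off every spindle that is still on (the ball-ended toggles leaning away from the robot), leaving the flat-paddle lighting switches on and the spindles that are already off alone; then swing the main isolator's handle to OFF, so that its padlock eye lies right over the hasp's eye and a padlock could go through. Also swing the jig's toggle clamp fully open and put the hub it held, and every other hub on the bench, flat with the boss up into the tray, one to a compartment; the bench's other things stay where they are.

Things in the scene. Friction and masses are not known exactly. Their poses are not given: they have to be found in the camera images.
- starter_box: grey steel box, 100 (x) by 225 (y) by 75 tall, fixed; six snap-action toggles in one row on its top along its own y axis, 34 apart, pivots at x = 0, 81 above the bench. Origin: centre of its underside; +x points away from the robot. A toggle is ON leaning 0.33 rad to +x, OFF leaning to -x; about 2 N at its tip tips it over, past upright it springs to the other side by itself.
- spin_a_tip (a point): spindle toggle: round steel lever, 8 thick, with a steel ball of diameter 14 at its end; this point is the ball's centre, 38 from the pivot; the lever ends 7 beyond it. In the starter box's frame it stands at x = +12 when ON, -12 when OFF. Its place in the row changes from start to start.
- spin_b_tip (a point): spindle toggle: round steel lever, 8 thick, with a steel ball of diameter 14 at its end; this point is the ball's centre, 38 from the pivot; the lever ends 7 beyond it. In the starter box's frame it stands at x = +12 when ON, -12 when OFF. Its place in the row changes from start to start.
- spin_c_tip (a point): spindle toggle: round steel lever, 8 thick, with a steel ball of diameter 14 at its end; this point is the ball's centre, 38 from the pivot; the lever ends 7 beyond it. In the starter box's frame it stands at x = +12 when ON, -12 when OFF. Its place in the row changes from start to start.
- spin_d_tip (a point): spindle toggle: round steel lever, 8 thick, with a steel ball of diameter 14 at its end; this point is the ball's centre, 38 from the pivot; the lever ends 7 beyond it. In the starter box's frame it stands at x = +12 when ON, -12 when OFF. Its place in the row changes from start to start.
- light_a_tip (a point): lighting toggle: steel lever with a flat paddle end, 20 wide (along the row), 5 thick, 32 tall; this point lies on the paddle, 38 from the pivot; the lever ends 7 beyond it. In the starter box's frame it stands at x = +12 when ON, -12 when OFF. Its place in the row changes from start to start.
- light_b_tip (a point): lighting toggle: steel lever with a flat paddle end, 20 wide (along the row), 5 thick, 32 tall; this point lies on the paddle, 38 from the pivot; the lever ends 7 beyond it. In the starter box's frame it stands at x = +12 when ON, -12 when OFF. Its place in the row changes from start to start.
- isolator_pivot (a point): point on the upright turning axis of the main isolator's black lever handle, 130 above the bench. The isolator is a fixed grey box with a white cover, 160 by 160 by 100 tall, handle on top, axis 35 off its centre to -x and -y. Axes as the box's: ON = handle along +x; OFF = a quarter turn anticlockwise from above, along +y; a reset stop 0.25 rad past OFF. Stiff (0.35 N m), stays where left.
- isolator_eye (a point): centre of the steel padlock eye (flat ring, hole 10) at the end of the isolator's handle, 100 from the axis, 130 above the bench. The bar of the handle lies on the line from the axis to this eye: 18 wide, 24 tall (118 to 142 above the bench), from the round hub (radius 24) to 86 from the axis; grip it about 64 from the axis. x points outward along the bar.
- hasp_eye (a point): centre of the fixed steel hasp eye (flat ring, hole 10) on the isolator box, 122 above the bench, 100 from the handle's axis; its upright bracket, 22 wide, rises 24 above the box's top, 12 beyond it
- jig: drill jig: dark steel plate 215 (x) by 105 (y) by 18 thick, fixed. Origin: centre of its underside; +x points from the nest to the toggle clamp. Nest centre: x = -60, y = 0 on the plate's top, three lugs 8 high round it. Clamp handle's pivot: x = +58, y = 0, 85 above the bench. With the clamp open its arm stands 180 above the bench, 90 or more from the nest's centre.
- clamp_handle (a joint): toggle clamp's handle, turning about the jig's y direction (+ tips it to the jig's +x) at its pivot. 0 = clamped: handle upright, arm level with its rubber foot on the hub; 1.25 rad = open stop: handle laid back to the jig's +x, arm swung up clear of the nest. The handle moves the arm. Its upper part is a round rubber grip, 18 thick, from 48 to 126 from the pivot. Stiff (0.5 N m), stays where left.
- tray: grey plastic tray, 165 by 165 by 22 tall, walls and cross-shaped divider 5 thick, floor 5 thick, fixed: four open compartments 75 square, their centres 40 either way from the tray's centre along its x and y. Origin: centre of its underside.
- hub_0: drilled aluminium hub held in the jig's nest by the clamp: round flange of diameter 60, 8 thick, with a round boss of diameter 28 rising 36 above it (44 in all), 0.08 to 0.17 kg. Origin: centre of the flange's underside, z up along the boss.
- hub_1: another hub of the same shape, standing boss up on the bench; may be absent
- hub_2: another hub of the same shape, standing boss up on the bench; may be absent
- hub_3: another hub of the same shape, standing boss up on the bench; may be absent
- oil_bottle: bystander: white plastic cutting-oil bottle, diameter 48, 120 tall. Leave it where it is.
- chip_brush: bystander: wooden-handled chip brush lying beside the isolator. Leave it where it is.
- chuck_key: bystander: steel T-shaped drill chuck key, 82 long. Leave it where it is.
- caliper: bystander: digital caliper, 200 long, lying flat. Leave it where it is.
- hammer: bystander: hammer lying at the back. Leave it where it is.

How it is judged:
On the way, in this order (a step that is already met when the one before it is completed fails the run):
1. every spindle toggle is off (x of each of spin_a_tip, spin_b_tip, spin_c_tip, spin_d_tip in the frame of starter_box below -0.008 m), for 0.2 s.
2. after that, the isolator's padlock eye lies over the hasp's eye (horizontal distance between isolator_eye and hasp_eye below 0.004 m), for 0.3 s.
At the end, for the whole second after the job is handed in: Every spindle toggle off and both lighting switches on (tip 8 mm or more past upright), isolator eye within 4 mm of the hasp eye seen from above, clamp handle past 1.1 rad, every present hub at rest flat on the tray floor, boss up (tilt under 0.1 rad, underside under 9 mm above the tray underside) (all of step 1 and x of each of light_a_tip, light_b_tip in the frame of starter_box above 0.008 m and horizontal distance between isolator_eye and hasp_eye below 0.004 m and value of joint clamp_handle above 1.1 rad and x of hub_0 in the frame of tray between -0.06 and 0.06 m and y of hub_0 in the frame of tray between -0.06 and 0.06 m and z of each of hub_0, hub_1, hub_2, hub_3 in the frame of tray below 0.009 m and angle between each of hub_0, hub_1, hub_2, hub_3's own z axis and vertical below 0.1 rad and linear speed of each of hub_0, hub_1, hub_2, hub_3 below 0.02 m/s and x of hub_1 in the frame of tray between -0.06 and 0.06 m and y of hub_1 in the frame of tray between -0.06 and 0.06 m and x of hub_2 in the frame of tray between -0.06 and 0.06 m and y of hub_2 in the frame of tray between -0.06 and 0.06 m and x of hub_3 in the frame of tray between -0.06 and 0.06 m and y of hub_3 in the frame of tray between -0.06 and 0.06 m); the robot touches nothing.
It fails at once if a lighting switch is flipped off (x of any of light_a_tip, light_b_tip in the frame of starter_box below 0 m).
It fails at once if a spindle that was off is switched on ((x of spin_a_tip in the frame of starter_box above 0.006 m and distance of spin_a_tip from where it was at the start of the episode above 0.015 m) or (x of spin_b_tip in the frame of starter_box above 0.006 m and distance of spin_b_tip from where it was at the start of the episode above 0.015 m) or (x of spin_c_tip in the frame of starter_box above 0.006 m and distance of spin_c_tip from where it was at the start of the episode above 0.015 m) or (x of spin_d_tip in the frame of starter_box above 0.006 m and distance of spin_d_tip from where it was at the start of the episode above 0.015 m)).
It fails at once if a bystander is pushed more than 3 cm away (distance of any of oil_bottle, chip_brush, chuck_key, caliper, hammer from where it was at the start of the episode above 0.03 m).
Of hub_1, hub_2, hub_3 only 1 to 3 are there at a start; the rules pass over those that are not, and their reading is None.
At some moment in a run one of hub_1, hub_2, hub_3 may be knocked a few centimetres aside while the robot is not near it.
Once in a run the grip may slacken for a moment while it holds something.
It also fails if it takes over 210 s, if anything falls off the work surface, if the arm or the gripper's body presses on something with over 40 N, if the wrist force passes 120 N, or if a joint passes its speed limit or range.

ROBOT

A 6-joint arm with a two-finger parallel gripper is mounted at the origin on the work surface. World frame = base frame: x ahead of the robot, y to its left, z up, the work surface at z = 0. Lengths are in m, angles in rad, forces in N, time in s.
With the tool pointing down it reaches from about 0.35 to 0.875 m from the base axis. Payload 4.2 kg.
Tool frame: the origin (TCP) lies at the very end of the fingers, on their centre line; the grasp point (between the pads) lies 19 mm behind it; z points along the fingers, y is the line along which they close (so a half turn about z gives the same grasp; the last joint's range is limited). The gripper opens to 85 mm and grips with 20 to 120 N. Pads are 22 mm wide; open, the fingers measure 114 mm over their backs; the gripper's body (76 mm by 85 mm) begins 54 mm behind the grasp point. The pads swing forward as they close: fully open they stand 13 mm farther back than shut.
Start: joints at [1.398, 0.385, 0.008, 0, -1.194, -0.259], TCP at [0.262, 0.568, 0.2] pointing down, gripper open.
Joint ranges: [-3.14, 3.14], [-1.21, 2.06], [-1.07, 1.41], [-3.16, 2.05], [-2.99, -0.16], [-3.1, 3.1]. Speed limits (rad/s): [2.79, 2.79, 3.14, 3.14, 3.14, 3.14].

INTERFACE

Orientations are given as a unit quaternion [w, x, y, z].
In Python, from station import bot gives the robot as it stands. Calls block until the motion is done:
- bot.movep(position, orientation): joint-space move of the TCP to a pose.
- bot.line_to(position, ori=None, v=0.15): straight line of the TCP; ori=None keeps the orientation; v is the mean speed in m/s.
- bot.move_joints(angles): joint-space move.
- bot.move_gripper(opening, effort=None): finger opening in m; effort is the grip in N (None keeps the last); returns when the fingers have stopped.
- bot.dwell(seconds).
- bot.ik(position, orientation): joint angles nearest the present ones, or None.
- bot.grab_frame(name): name is "side" or "top"; returns a dict with "image" (400x640x3 uint8, red, green, blue), "fx", "fy", "cx", "cy" (pixels), "eye" and "orientation" of the camera in the world. Camera axes: x right, y up, looking along -z (the intrinsics and any distortion apply to the point x, -y, -z); pixel columns grow to the right and rows downward; lengths in m; the calibration is good to about 2 mm. A picture is of the moment at which its call begins. There is no depth.
A pose or a line that the arm cannot do raises bot.Unreachable and nothing moves.
- bot.close_job(): hands the job in; it is judged then, once.
Readings, each from a call of its own:
- bot.get_time(): time.
- bot.get_joint_positions(): joint angles.
- bot.get_joint_vel(): joint speeds.
- bot.get_tau(): joint torques, N m.
- bot.get_tcp_pos(): TCP position.
- bot.get_tcp_rot(): TCP orientation.
- bot.get_force(): force on the tool from outside, world axes, zero at the start.
- bot.get_wrist_torque(): the same for the moment, N m.
- bot.get_grip_width(): finger opening in m.
- bot.get_finger_force(): force on a finger pad.
Only numpy, scipy, OpenCV 4.12 (cv2) and the standard library are available. Lean on these libraries where they do the work, as an engineer would, in place of code of your own. Each camera call takes 0.05 s, during which the arm holds its last target. There are 200 camera calls.

## Working session

There is one attempt and no reset: what is moved stays moved. The work goes in short steps, each a Python script; the robot and the scene stay as the last script left them, time stands still between calls to the robot, and variables do not carry over. Pictures are saved under pics/ and viewed, at most 14 in all, crops included, and the job is handed in when it is done.

```bash
ls; mkdir -p pics
python3 - <<'E'
from station import bot
import cv2
for n in("top","side"):
    f=bot.grab_frame(n); cv2.imwrite(f"pics/{n}0.png",f["image"][:,:,::-1])
    print({k:v for k,v in f.items() if k!="image"})
print(bot.get_time(),bot.get_tcp_rot())
E
```

```text
pics
{'fx': 390.463854792008, 'fy': 390.463854792008, 'cx': 317.93000387114006, 'cy': 198.2114948878334, 'eye': array([ 0.35800845, -0.03932438,  1.08340672]), 'orientation': array([ 0.7051049 ,  0.07339058, -0.07141936, -0.70166956])}
{'fx': 375.7362321607103, 'fy': 375.7362321607103, 'cx': 321.78467686364974, 'cy': 198.2783400894382, 'eye': array([0.48603702, 0.52960783, 0.77968461]), 'orientation': array([-0.07865146, -0.02573618,  0.34258075,  0.93583654])}
0.1 [ 9.61791981e-04  9.76766699e-01 -2.14303211e-01 -1.56276584e-04]
```

View pics/top0.png

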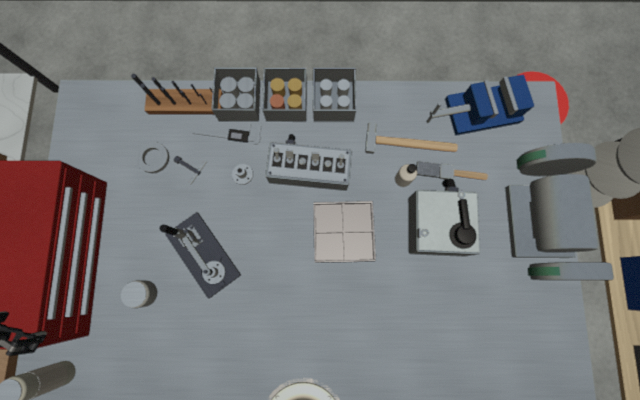

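View pics/side0.png

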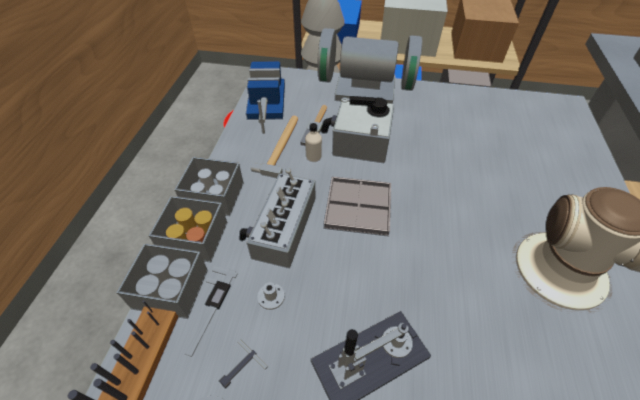

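Top view: starter box about (310,163), tray (343,232), isolator (447,222) with handle pivot ~(462,235), jig (203,254) with a hub at (213,270), a loose hub at (242,173), chuck key (188,165), and a ring (155,157) and white cylinder (138,293). Side view: loose hub (270,295), jig (370,355). I'll zoom in on the key areas.

```bash
cat > h.py <<'E'
import numpy as np,cv2
from scipy.spatial.transform import Rotation as R
def q2R(q): return R.from_quat([q[1],q[2],q[3],q[0]])
def ray(f,u,v):
    d=q2R(f["orientation"]).apply([(u-f["cx"])/f["fx"],-(v-f["cy"])/f["fy"],-1.0]); return np.array(f["eye"]),d
def onz(f,u,v,z):
    e,d=ray(f,u,v); return e+d*(z-e[2])/d[2]
def proj(f,p):
    c=q2R(f["orientation"]).inv().apply(np.array(p)-f["eye"]); return np.array([f["cx"]-f["fx"]*c[0]/c[2],f["cy"]+f["fy"]*c[1]/c[2]])
def down(yaw):  # tool z down, tool y (closing line) at angle yaw from world x
    y=np.array([np.cos(yaw),np.sin(yaw),0]);z=np.array([0,0,-1.]);x=np.cross(y,z)
    q=R.from_matrix(np.c_[x,y,z]).as_quat(); return np.array([q[3],q[0],q[1],q[2]])
E
python3 - <<'E'
import cv2,numpy as np
t=cv2.imread("pics/top0.png");s=cv2.imread("pics/side0.png")
def crop(i,u,v,w,h,k): return cv2.resize(i[v:v+h,u:u+w],None,fx=k,fy=k,interpolation=cv2.INTER_CUBIC)
a=crop(t,255,130,100,75,4); b=crop(t,400,170,100,100,4)[:300]; 
c=crop(t,155,200,100,100,4)[:,:400]; d=crop(t,400,170,100,100,4)
cv2.imwrite("pics/c1.png",np.vstack([np.hstack([a,crop(s,230,160,100,75,4)]),np.hstack([crop(t,400,180,100,75,4),crop(t,155,208,100,75,4)])]))
cv2.imwrite("pics/c2.png",np.hstack([crop(s,320,80,80,100,5),crop(s,310,310,80,100,5)[:500]][0:1]+[crop(t,305,195,80,90,5)[:450]] if 0 else [crop(s,320,80,80,90,5),crop(t,305,195,80,90,5)]))
E
```

```text
(no output)
```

View pics/c1.png

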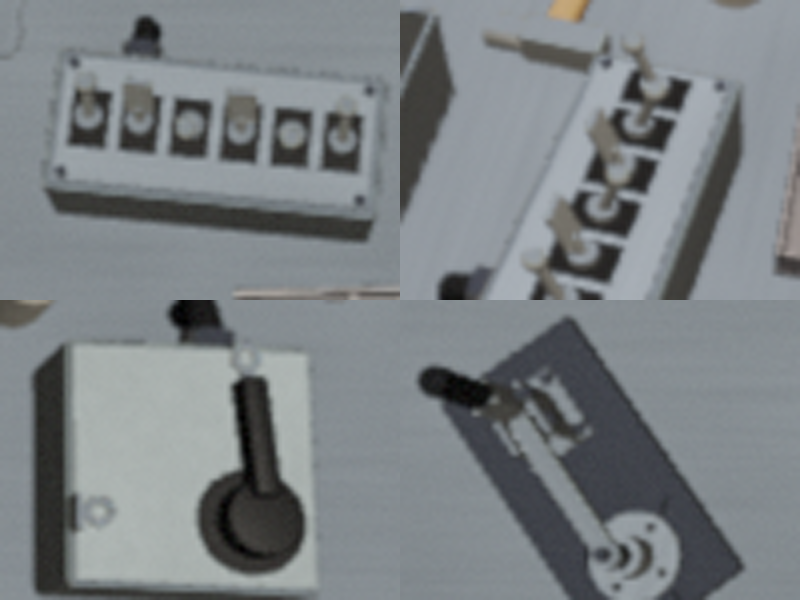

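View pics/c2.png

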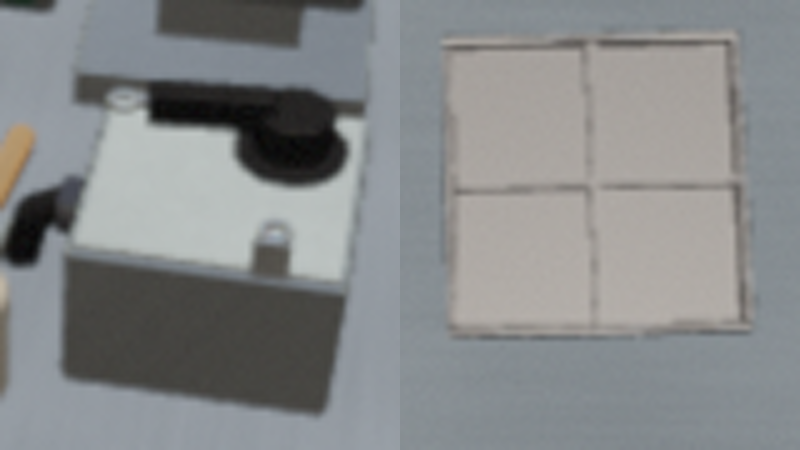

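Crops: toggles from left (+y) are ball ON, paddle ON, ball OFF, paddle ON, ball OFF, ball ON, so I flip the first and the last. Isolator eye is at crop (245,360), hasp (98,512). Tray corners are seen at c2 (443,38), (735,35), (752,328), (450,335).

```bash
cat > loc.py <<'E'
from h import *
from station import bot
def c(p,off,k,o=(0,0)): return [(p[i]-o[i]+.5)/k-.5+off[i] for i in(0,1)]
f=bot.grab_frame("top")
P=lambda p,off,k,z,o=(0,0): onz(f,*c(p,off,k,o),z)
s=[P(p,(255,130),4,.075) for p in((74,62),(371,90),(60,172),(360,201))]
box=np.mean(s,0); d=s[0]-s[1]+s[2]-s[3]; byaw=np.arctan2(d[1],d[0])-np.pi/2
print("box",box,byaw)
o=(0,300)
eye=P((245,360),(400,180),4,.130,o);hasp=P((98,512),(400,180),4,.122,o);hub=P((268,517),(400,180),4,.145,o)
m=(eye+hasp)/2;v=(eye-hasp)[:2];piv=m[:2]+np.array([-v[1],v[0]])/2
piv2=m[:2]-np.array([-v[1],v[0]])/2
print("eye",eye,"hasp",hasp,"piv",piv,piv2,hub,np.linalg.norm(v)/2**.5)
o=(400,300)
cp=P((433,380),(155,208),4,.211,o);nest=P((635,555),(155,208),4,.026,o)
print("clamp",cp,"nest",nest,np.linalg.norm((cp-nest)[:2]),np.arctan2(*(cp-nest)[1::-1]))
o=(400,0)
t=[P(p,(305,195),5,.022,o) for p in((443,38),(735,35),(752,328),(450,335))]
tc=np.mean(t,0);d=t[0]-t[1]+t[3]-t[2];print("tray",tc,np.arctan2(d[1],d[0])-np.pi/2,[np.linalg.norm(t[i]-t[i-1]) for i in range(4)])
# light blobs on bench near the loose hub
g=cv2.cvtColor(f["image"],cv2.COLOR_RGB2GRAY)[150:200,215:265]
m=(g>g.mean()+18).astype(np.uint8)
n,l,st,ce=cv2.connectedComponentsWithStats(m)
for i in range(1,n):
    if st[i,4]>60: print(st[i],ce[i]+[215,150],onz(f,*(ce[i]+[215,150]),.008))
print("by eye",onz(f,242,174,.008))
sf=bot.grab_frame("side")
for nm,p in dict(hasp=hasp,eye=eye,cp=cp,nest=nest,tc=tc,box=box).items(): print(nm,proj(sf,p))
E
python3 loc.py
```

```text
box [ 0.6662928  -0.01040822  0.075     ] -0.09459928795690731
eye [ 0.56718958 -0.39297842  0.13      ] hasp [ 0.47251226 -0.29865877  0.122     ] piv [ 0.56701075 -0.29847993] [ 0.4726911  -0.39315726] [ 0.46725026 -0.39453282  0.145     ] 0.09449865736048717
clamp [0.47034617 0.3119556  0.211     ] nest [0.37766028 0.24170946 0.026     ] 0.11629785953470817 0.6485345714621761
tray [ 0.48795857 -0.10624314  0.022     ] 0.021538061554110532 [np.float64(0.16266813944389108), np.float64(0.16181598521200302), np.float64(0.1606032840685054), np.float64(0.1623270346407505)]
by eye [0.65127618 0.18112333 0.008     ]
hasp [375.14800692 126.15293974]
eye [345.28473284  99.93547517]
cp [353.40832226 333.1197147 ]
nest [397.13750663 340.70558689]
tc [359.42349001 202.06177442]
box [283.07746544 208.60528639]
```

```bash
cat >> h.py <<'E'
box=np.array([.6663,-.0104]);byaw=-.0946
def rot(a): return np.array([[np.cos(a),-np.sin(a)],[np.sin(a),np.cos(a)]])
def b2w(x,y,z): return np.r_[box+rot(byaw)@[x,y],z]
def best(bot,p,yaw):
    qs=[(abs(j[5]),down(y)) for y in(yaw,yaw+np.pi) if (j:=bot.ik(p,down(y))) is not None]
    return min(qs,key=lambda a:a[0])[1]
E
cat > s1.py <<'E'
from h import *
from station import bot
f=bot.grab_frame("top")
for u,v in((88,80),(347,104)):
    p=onz(f,(u+.5)/4-.5+255,(v+.5)/4-.5+130,.117); print("ball",rot(-byaw)@(p[:2]-box))
bot.move_gripper(0,40)
for y in(87,-87):
    y/=1000
    up=b2w(.045,y,.25); q=best(bot,up,byaw)
    bot.movep(up,q); bot.line_to(b2w(.045,y,.110)); 
    bot.line_to(b2w(.013,y,.110),v=.05); print(bot.get_force())
    bot.line_to(b2w(.045,y,.110)); bot.line_to(up)
print(bot.get_time(),bot.get_joint_positions())
bot.movep([.40,.15,.35],best(bot,[.40,.15,.35],0))
f=bot.grab_frame("side");g=bot.grab_frame("top")
cr=lambda i,u,v:cv2.resize(i[v:v+100,u:u+100,::-1],None,fx=4,fy=4,interpolation=cv2.INTER_CUBIC)
cv2.imwrite("pics/t1.png",np.hstack([cr(g["image"],258,120),cr(f["image"],230,160)]))
E
python3 s1.py
```

```text
ball [0.01326076 0.08381343]
ball [ 0.01365096 -0.08484733]
[-0.21469628  0.83446019 -0.03160083]
[0.22031454 0.37842906 0.11110909]
10.8083 [ 8.39141202e-02  5.12446991e-01  3.33263247e-01 -5.54201363e-04
 -1.39401201e+00 -1.78528319e-01]
```

View pics/t1.png

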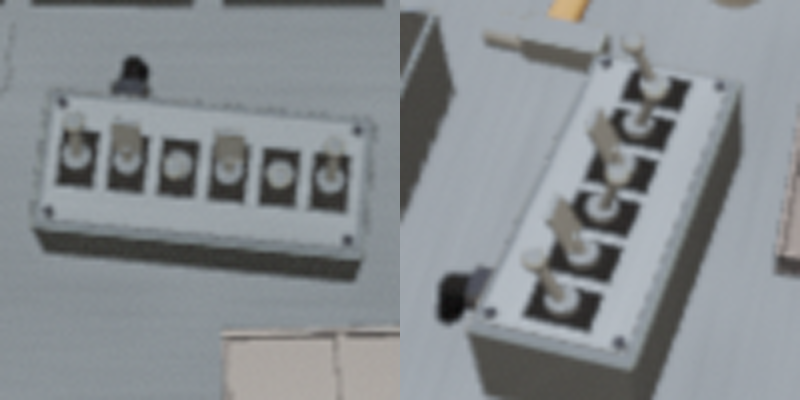

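The picture shows the end balls (crop (75,125) and (332,155)) still leaning away: the closed fingertips are thinner than I assumed. I'll push further.

```bash
sed -i 's/b2w(.013,y,.110),v=.05); print(bot.get_force())/b2w(.013,y,.110))\n    for x in (.010,.007,.004,.001): bot.line_to(b2w(x,y,.110),v=.05); print(x,bot.get_force().round(2))/; s/t1.png/t2.png/' s1.py; python3 s1.py
```

```text
ball [0.01326076 0.08381343]
ball [ 0.01365096 -0.08484733]
0.01 [-0.15  0.42  0.64]
0.007 [ 0.84 -0.59  0.13]
0.004 [-0.29  0.88  0.77]
0.001 [-0.89  0.24  0.71]
0.01 [ 0.31  0.83 -0.27]
0.007 [-0.03 -0.58 -0.84]
0.004 [-0.67  0.49 -0.1 ]
0.001 [ 0.2   1.19 -0.58]
22.65 [ 8.39086592e-02  5.12380505e-01  3.33272988e-01 -5.12127649e-04
 -1.39401142e+00 -1.78487337e-01]
```

View pics/t2.png

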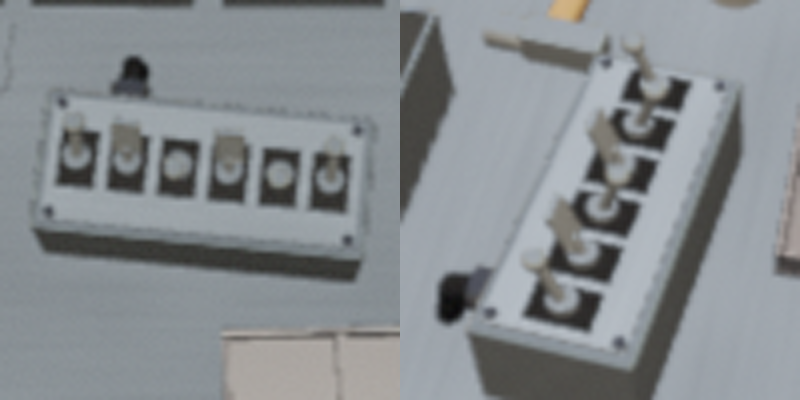

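Still unflipped with no contact force. I'll check gripper width and TCP.

Run:
```python
from h import *
from station import bot
print(bot.get_grip_width(),bot.get_tcp_pos(),bot.get_tcp_rot())
p=b2w(.055,.087,.25);bot.movep(p,best(bot,p,byaw));bot.line_to(b2w(.055,.087,.110))
print(bot.get_tcp_pos(),b2w(.055,.087,.11),bot.get_grip_width(),q2R(bot.get_tcp_rot()).as_matrix().round(2))
f=bot.grab_frame("side");g=bot.grab_frame("top")
cr=lambda i,u,v:cv2.resize(i[v:v+100,u:u+100,::-1],None,fx=4,fy=4,interpolation=cv2.INTER_CUBIC)
cv2.imwrite("pics/t3.png",np.hstack([cr(g["image"],240,110),cr(f["image"],230,160)]))
```

```text
9.355717628660718e-05 [0.40063741 0.14984553 0.34943936] [-6.91542710e-04 -7.06674187e-01  7.07538773e-01 -4.96227865e-06]
[0.7300755  0.07129438 0.11161728] [0.72927201 0.07101576 0.11      ] -0.00023179518020903262 [[-0.09 -1.    0.  ]
 [-1.    0.09  0.  ]
 [-0.   -0.   -1.  ]]
```

View pics/t3.png

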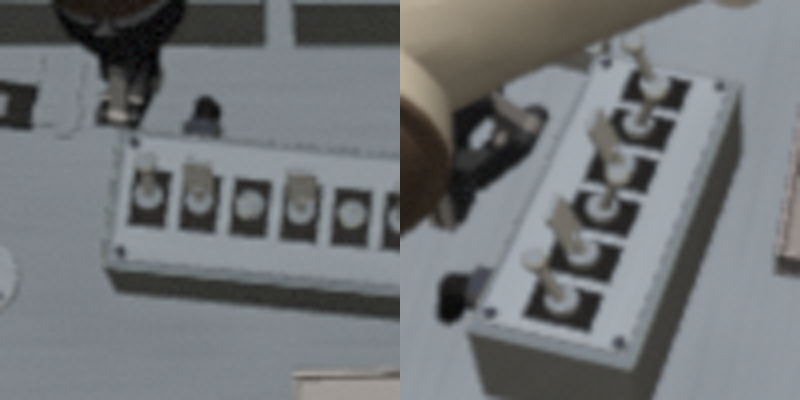

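Run:
```python
from h import *
from station import bot
t=bot.get_tcp_pos()
for n in("top","side"):
    f=bot.grab_frame(n); print(n,proj(f,t),proj(f,t+[0,0,.04]),f["eye"],f["orientation"], f.keys())
    f0=f["image"];cv2.imwrite(f"pics/raw_{n}.png",f0[:,:,::-1])
    a=cv2.imread(f"pics/{n}0.png").astype(int);d=np.abs(a-f0[:,:,::-1]).sum(2)>60
    ys,xs=np.where(d);print(xs.min(),xs.max(),ys.min(),ys.max())
    if n=="top":
        w=d[:,:300];ys,xs=np.where(w);i=ys.argsort()[-40:];print(np.c_[xs[i],ys[i]].tolist())
```

```text
top [277.48874074 134.84285381] [275.85043144 129.11282043] [ 0.35800845 -0.03932438  1.08340672] [ 0.7051049   0.07339058 -0.07141936 -0.70166956] dict_keys(['image', 'fx', 'fy', 'cx', 'cy', 'eye', 'orientation'])
0 287 31 399
[[123, 399], [124, 399], [125, 399], [126, 399], [127, 399], [128, 399], [129, 399], [130, 399], [131, 399], [175, 399], [176, 399], [177, 399], [178, 399], [179, 399], [180, 399], [181, 399], [182, 399], [183, 399], [184, 399], [185, 399], [186, 399], [187, 399], [188, 399], [189, 399], [190, 399], [191, 399], [192, 399], [193, 399], [194, 399], [195, 399], [196, 399], [197, 399], [198, 399], [199, 399], [200, 399], [201, 399], [202, 399], [203, 399], [204, 399], [205, 399]]
side [245.06780175 222.94570529] [242.2333859  211.72040599] [0.48603702 0.52960783 0.77968461] [-0.07865146 -0.02573618  0.34258075  0.93583654] dict_keys(['image', 'fx', 'fy', 'cx', 'cy', 'eye', 'orientation'])
168 639 0 321
```

Run:
```python
import cv2,numpy as np
t=cv2.imread("pics/raw_top.png");s=cv2.imread("pics/raw_side.png")
def cr(i,u,v,w,h,k=6): return cv2.resize(i[v:v+h,u:u+w],None,fx=k,fy=k,interpolation=cv2.INTER_CUBIC)
a=cr(t,235,95,66,90);b=cr(s,225,160,66,90)
cv2.drawMarker(a,(int((277.5-235+.5)*6),int((134.8-95+.5)*6)),(0,0,255),0,14)
cv2.drawMarker(b,(int((245-225+.5)*6),int((223-160+.5)*6)),(0,0,255),0,14)
a=cv2.convertScaleAbs(a,alpha=1.6);b=cv2.convertScaleAbs(b,alpha=1.6)
cv2.imwrite("pics/t4.png",np.hstack([a,b]))
```

```text
(no output)
```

View pics/t4.png

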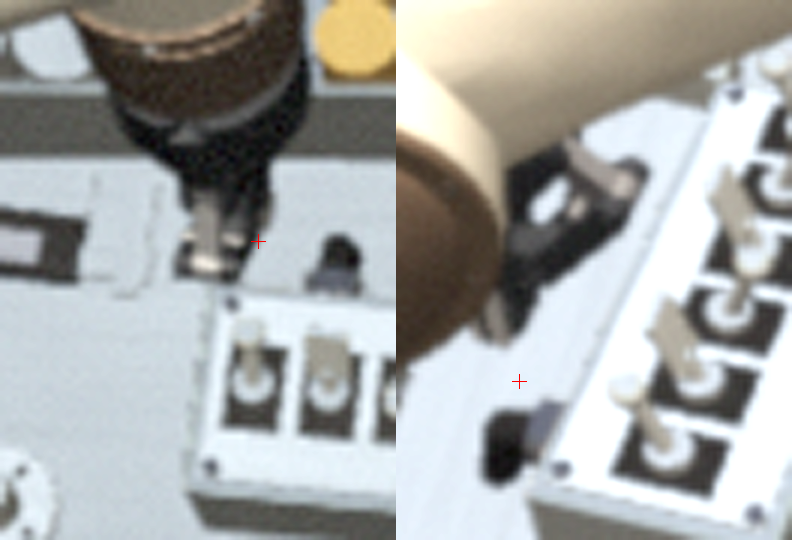

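The picture shows the fingers away from the predicted TCP mark (top (269,137) against (277,135)), and the pads seem apart. I'll compare closed and open in free space.

Run:
```python
from h import *
from station import bot
bot.line_to(b2w(.055,.087,.25))
p=np.array([.42,.05,.22]);bot.movep(p,best(bot,p,0))
rows=[]
for w in(0,.085):
    bot.move_gripper(w,40);bot.dwell(.5);t=bot.get_tcp_pos();print(w,bot.get_grip_width(),t,bot.get_finger_force(),bot.get_joint_positions().round(3))
    r=[]
    for n in("top","side"):
        f=bot.grab_frame(n);u,v=proj(f,t);a,b=int(u)-66,int(v)-50 if n=="top" else int(v)-60
        a=max(a,0);b=max(b,0);im=cv2.resize(f["image"][b:b+100,a:a+133,::-1],None,fx=3,fy=3,interpolation=cv2.INTER_CUBIC)
        im=cv2.convertScaleAbs(im,alpha=1.6)
        cv2.drawMarker(im,(int((u-a+.5)*3),int((v-b+.5)*3)),(0,0,255),0,12);print(n,u,v,a,b);r.append(im)
    rows.append(np.hstack(r))
cv2.imwrite("pics/t5.png",np.vstack(rows))
```

```text
0 2.6577284728671e-05 [0.41999638 0.049988   0.22003522] 0.0 [ 0.506  0.015 -0.417 -0.    -1.139 -0.506]
top 278.3327414296567 250.44154114551478 212 200
side 394.7171759594181 202.70695392243655 328 142
0.085 0.08492294539585069 [0.41999334 0.05000291 0.21998167] 0.0 [ 0.506  0.015 -0.417 -0.    -1.139 -0.506]
top 278.3283997474301 250.4446724060048 212 200
side 394.71417512648327 202.73064714292258 328 142
```

View pics/t5.png

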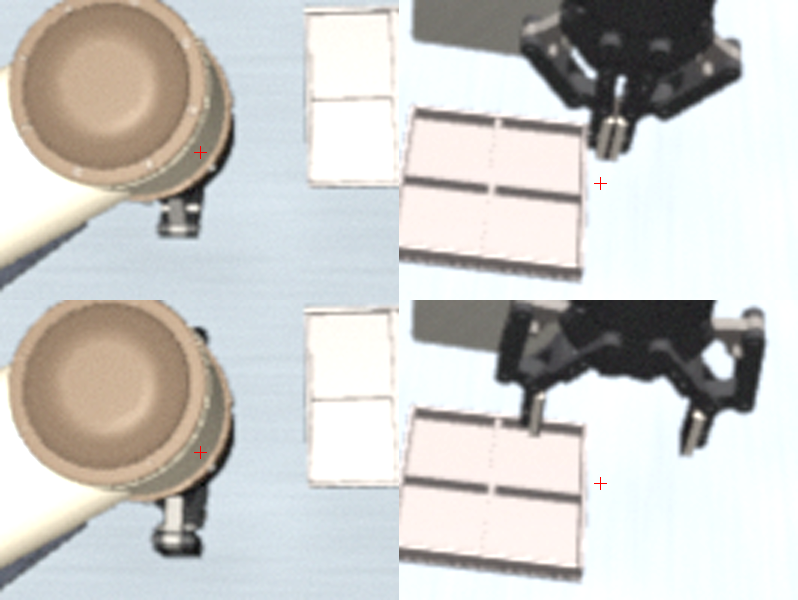

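The gripper closes correctly (side view), but the closed tip is at side px (397,195) and not the predicted (395,203). That suggests the real tip is about 20 mm short or shifted. I'll touch the bench to find out which.

Run:
```python
from h import *
from station import bot
bot.move_gripper(0,40)
p=np.array([.42,.05,.22]); sf=bot.grab_frame("side")
for z in(.22,.23,.24,.25): print(z,onz(sf,397,194.7,z))
bg=bot.grab_frame("side")["image"]
f0=np.mean([bot.get_force() for _ in range(20)],0)
bot.line_to([.42,.05,.025]);
for z in np.arange(.024,-.04,-.002):
    bot.line_to([.42,.05,z],v=.03); F=np.mean([bot.get_force() for _ in range(5)],0)-f0
    if F[2]>3: break
print(z,F,bot.get_tcp_pos(),bot.get_time())
f=bot.grab_frame("side");t=bot.get_tcp_pos();print(proj(f,t))
d=np.abs(f["image"].astype(int)-bg).sum(2)>90
d=cv2.morphologyEx(d.astype(np.uint8),cv2.MORPH_OPEN,np.ones((2,2)))[:, :]
u,v=proj(f,t).astype(int);ys,xs=np.where(d[v-40:v+15,u-25:u+25]);print("lowest rows",[(y+v-40,xs[ys==y].min()+u-25,xs[ys==y].max()+u-25) for y in sorted(set(ys))[-8:]])
cv2.imwrite("pics/touch.png",f["image"][:,:,::-1])
bot.line_to([.42,.05,.22])
```

```text
0.22 [0.41639904 0.028611   0.22      ]
0.23 [0.41764328 0.03756242 0.23      ]
0.24 [0.41888751 0.04651383 0.24      ]
0.25 [0.42013175 0.05546524 0.25      ]
-0.03200000000000005 [-2.01774846 -0.41123072  9.6500569 ] [ 0.42032579  0.05015057 -0.03123573] 40.9
[378.74014066 268.15117111]
lowest rows [(np.int64(258), np.int64(376), np.int64(397)), (np.int64(259), np.int64(376), np.int64(388)), (np.int64(260), np.int64(376), np.int64(387)), (np.int64(261), np.int64(376), np.int64(387)), (np.int64(262), np.int64(376), np.int64(387)), (np.int64(263), np.int64(377), np.int64(387)), (np.int64(264), np.int64(378), np.int64(386)), (np.int64(265), np.int64(379), np.int64(383))]
```

```bash
cat >> h.py <<'E'
def touch(bot,x,y,z0,zmin,dz=.002,thr=3):
    bot.line_to([x,y,z0+.01]); bot.dwell(.2); f0=np.mean([bot.get_force() for _ in range(20)],0)
    z=z0
    while z>zmin:
        bot.line_to([x,y,z],v=.03); F=np.mean([bot.get_force() for _ in range(6)],0)-f0
        if F[2]>thr: return bot.get_tcp_pos(),F
        z-=dz
    return None,F
E
python3 - <<'E'
from h import *
from station import bot
sf=bot.grab_frame("side");print("tip by image at first touch",onz(sf,381,265,0),proj(sf,[.42,.05,0]))
for x,y in((.53,.10),(.45,-.25)):
    bot.movep([x,y,.2],best(bot,np.array([x,y,.2]),0));bg=bot.grab_frame("side")["image"]
    print(touch(bot,x,y,-.015,-.06,.0015)); f=bot.grab_frame("side")
    d=(np.abs(f["image"].astype(int)-bg).sum(2)>90).astype(np.uint8);d=cv2.morphologyEx(d,cv2.MORPH_OPEN,np.ones((2,2)))
    u,v=proj(f,[x,y,0]).astype(int);print("exp",u,v);ys,xs=np.where(d[v-20:v+15,u-15:u+15]);print([(y+v-20,xs[ys==y].min()+u-15,xs[ys==y].max()+u-15) for y in sorted(set(ys))[-6:]])
    bot.line_to([x,y,.2])
print(bot.get_time())
E
```

```text
tip by image at first touch [0.41817196 0.05926209 0.        ] [380.4809548 261.5171204]
(array([ 0.53037335,  0.10015255, -0.03124796]), array([-3.35908994, -0.15035463, 12.01507126]))
exp 331 273
[(np.int64(272), np.int64(326), np.int64(345)), (np.int64(273), np.int64(326), np.int64(345)), (np.int64(274), np.int64(327), np.int64(337)), (np.int64(275), np.int64(328), np.int64(337)), (np.int64(276), np.int64(329), np.int64(335)), (np.int64(277), np.int64(330), np.int64(333))]
(array([ 0.45031326, -0.25008089, -0.03118566]), array([-0.20136272,  0.25985913,  4.03732646]))
exp 376 170
[(np.int64(168), np.int64(373), np.int64(383)), (np.int64(169), np.int64(373), np.int64(382)), (np.int64(170), np.int64(373), np.int64(382)), (np.int64(171), np.int64(374), np.int64(382)), (np.int64(172), np.int64(375), np.int64(381)), (np.int64(173), np.int64(376), np.int64(379))]
58.4833
```

The touches agree at three places: the real tip is 30 mm above the reported TCP, and sideways it is right. I'll correct all heights by −30 mm and redo the toggles.

```bash
echo 'DZ=np.array([0,0,-.030])' >> h.py
cat > s2.py <<'E'
from h import *
from station import bot
for y in(.087,-.087):
    up=b2w(.045,y,.16)+DZ; q=best(bot,up,byaw)
    bot.movep(up+[0,0,.03],q); bot.line_to(b2w(.045,y,.109)+DZ,v=.2); f0=bot.get_force()
    bot.line_to(b2w(.02,y,.109)+DZ,v=.1)
    for x in (.016,.012,.008,.004):
        bot.line_to(b2w(x,y,.109)+DZ,v=.06);F=bot.get_force()-f0; print(x,F.round(2))
        if np.linalg.norm(F)>10: break
    bot.line_to(b2w(.04,y,.109)+DZ,v=.15); bot.line_to(up,v=.25)
p=np.array([.50,-.20,.22]);bot.movep(p,best(bot,p,0))
g=bot.grab_frame("top");f=bot.grab_frame("side");print(bot.get_time())
cr=lambda i,u,v:cv2.resize(i[v:v+75,u:u+100,::-1],None,fx=4,fy=4,interpolation=cv2.INTER_CUBIC)
cv2.imwrite("pics/t6.png",np.hstack([cr(g["image"],258,125),cr(f["image"],230,165)]))
E
python3 s2.py
```

```text
0.016 [-1.57  0.39 -0.07]
0.012 [-1.27  0.99  0.47]
0.008 [-0.24  0.02  0.13]
0.004 [ 3.33  0.5  -0.07]
0.016 [-0.63 -0.46 -0.84]
0.012 [ 0.71 -0.35  0.46]
0.008 [-0.71 -0.25  0.02]
0.004 [ 4.13 -1.15 -1.53]
67.2583
```

View pics/t6.png

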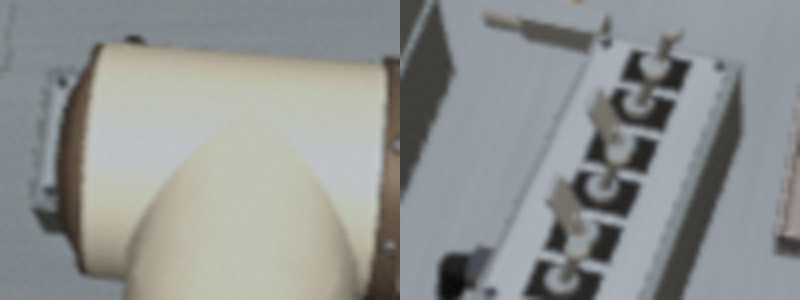

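Both end toggles now lean toward the robot (side crop (665,35) and (575,235)), and the paddles are still on. Isolator next.

```bash
cat > s3.py <<'E'
from h import *
from station import bot
import sys
piv=np.array([.469,-.395])
def P(a,z,r=.064): return np.array([*(piv+r*np.array([np.cos(a),np.sin(a)])),z])+DZ
def sweep(angs,w=.022,name=None):
    best_=None
    for k in(1,-1):
        js=[bot.ik(P(a,.109),down(a+k*np.pi/2)) for a in(angs[0],angs[-1])]
        if all(j is not None for j in js):
            m=max(abs(j[5]) for j in js)
            if best_ is None or m<best_[0]: best_=(m,k)
    k=best_[1];print(best_)
    bot.move_gripper(w+.02)
    bot.movep(P(angs[0],.20),down(angs[0]+k*np.pi/2)); bot.line_to(P(angs[0],.109),v=.15); bot.move_gripper(w); f0=bot.get_force()
    for a in angs[1:]:
        bot.line_to(P(a,.109),down(a+k*np.pi/2),v=.08)
        if np.linalg.norm(bot.get_force()-f0)>40: print("force",a,bot.get_force()-f0); break
    print(bot.get_force()-f0, bot.get_grip_width())
    bot.move_gripper(w+.02); bot.line_to(P(a,.20),v=.2)
def look(name):
    p=np.array([.45,.18,.25]);bot.movep(p,best(bot,p,0))
    g=bot.grab_frame("top");f=bot.grab_frame("side");print(bot.get_time())
    cr=lambda i,u,v:cv2.resize(i[v:v+60,u:u+50,::-1],None,fx=8,fy=8,interpolation=cv2.INTER_CUBIC)
    cv2.imwrite("pics/"+name,np.hstack([cr(g["image"],412,190),cr(f["image"],345,80)]))
    cv2.imwrite("pics/raw_"+name,g["image"][:,:,::-1])
    return g
if __name__=="__main__":
    a=np.linspace(.01,1.555,9); sweep(a); g=look("i1.png")
    m=cv2.cvtColor(g["image"],cv2.COLOR_RGB2GRAY)<70
    pts=np.array([onz(g,u,v,.142)[:2] for v,u in zip(*np.where(m[190:260,410:485]))  for u,v in[(u+410,v+190)]])
    r=np.linalg.norm(pts-piv,axis=1);s=pts[(r>.04)&(r<.08)]-piv;s=s[s[:,1]>0];print(len(s),np.median(np.arctan2(s[:,1],s[:,0])),s.mean(0),pts[r<.03].mean(0))
E
python3 s3.py
```

```text
(np.float64(1.1672080819618218), 1)
[ 2.20509491 -0.84065008  1.09669427] 0.022206072211512138
75.6167
145 1.6072712775965905 [-0.0134075   0.05161168] [ 0.46721756 -0.39080158]
```

View pics/i1.png

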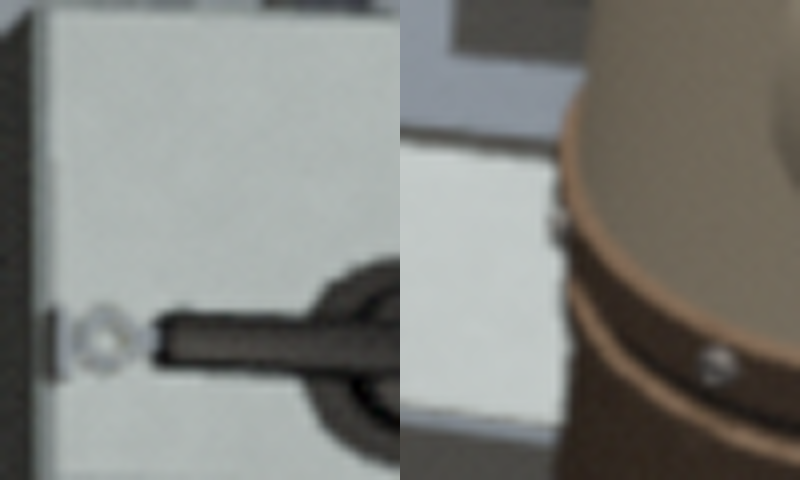

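Run:
```python
from h import *
from station import bot
f=bot.grab_frame("top");h=np.array([.47251,-.29866])
for z in(.122,.130,.142): print(z,(proj(f,[*h,z])-[412,190]+.5)*8)
c=lambda u,v,z:onz(f,(u+.5)/8-.5+412,(v+.5)/8-.5+190,z)
print(c(107,335,.13),c(110,338,.13),"bar",c(170,340,.142),c(290,346,.142))
# fine profile of bar along columns
im=cv2.cvtColor(cv2.imread("pics/raw_i1.png"),cv2.COLOR_BGR2GRAY).astype(float)
for u in range(434,448,2):
    col=im[225:242,u];w=np.clip(150-col,0,None);v=(w*np.arange(225,242)).sum()/w.sum();print(u,round(v,2),onz(f,u,v,.136).round(4))
print(im[224:242,418:434].astype(int))
```

```text
0.122 [101.00436552 345.0073161 ]
0.13 [107.90591394 341.9372731 ]
0.142 [118.47293376 337.23670401]
[ 0.47448697 -0.29863606  0.13      ] [ 0.47356959 -0.29950701  0.13      ] bar [ 0.47159629 -0.31432022  0.142     ] [ 0.46995315 -0.35043933  0.142     ]
434 232.02 [ 0.4724 -0.319   0.136 ]
436 232.17 [ 0.4721 -0.3238  0.136 ]
438 232.35 [ 0.4717 -0.3286  0.136 ]
440 232.34 [ 0.4717 -0.3335  0.136 ]
442 232.39 [ 0.4716 -0.3384  0.136 ]
444 232.55 [ 0.4713 -0.3432  0.136 ]
446 232.57 [ 0.4712 -0.3481  0.136 ]
[[148 172 180 181 181 179 180 180 181 181 181 181 181 178 177 178]
 [148 172 181 180 180 181 179 181 180 180 181 182 182 179 179 180]
 [147 172 181 180 181 181 180 180 179 182 181 181 181 182 181 180]
 [138 163 179 180 180 175 171 170 175 180 180 182 182 183 184 177]
 [103 139 166 179 174 160 147 148 155 171 180 182 182 176 165 148]
 [ 63 121 156 165 158 148 146 140 144 154 169 179 173 139  84  56]
 [ 59 119 148 140 137 146 145 139 137 144 153 166 146  82  34  30]
 [ 62 120 143 129 132 150 158 155 134 136 144 145 142 106  43  43]
 [ 61 121 140 127 133 156 173 178 153 131 138 142 143 107  46  48]
 [ 62 122 143 129 137 152 167 173 156 143 145 146 137  97  39  53]
 [ 64 122 145 145 144 142 148 152 152 152 146 152 125  56  18  39]
 [ 63 120 151 156 140 133 138 137 142 158 165 172 147  82  43  39]
 [ 62 112 148 168 163 155 149 145 153 172 181 181 171 145 127 126]
 [ 83 120 150 175 181 181 169 172 180 180 180 182 182 181 182 182]
 [119 161 180 182 182 180 180 180 182 181 181 181 181 180 183 183]
 [138 168 182 181 180 180 181 181 182 182 181 180 179 180 182 180]
 [138 169 180 179 179 180 181 180 181 182 180 178 179 179 180 180]
 [138 168 181 180 178 181 180 182 182 182 181 182 179 179 179 180]]
```

The ring sits over the hasp (top crop (107,337), predicted (108,342) for exact cover). That is within ~1.5 mm, so it stays. Clamp next.

```bash
cat > s4.py <<'E'
from h import *
from station import bot
cp=np.array([.4703,.3120]);jy=.6485;d=np.array([np.cos(jy),np.sin(jy)])
def T(th,r=.10,over=.004,hf=.009):
    n=.009-over
    X=r*np.sin(th)-n*np.cos(th)-hf; Z=.085+r*np.cos(th)+n*np.sin(th)
    return np.r_[cp+X*d,Z]+DZ
bot.move_gripper(0,40)
s=T(0)-np.r_[.025*d,0]; q=best(bot,s,jy)
bot.movep(s+[0,0,.08],q); bot.line_to(s,v=.15); f0=bot.get_force()
for th in np.linspace(0,1.33,11):
    bot.line_to(T(th),v=.08); F=bot.get_force()-f0
    print(round(th,2),F.round(1))
    if np.linalg.norm(F)>35: break
bot.line_to(bot.get_tcp_pos()+[0,0,.12],v=.25)
p=np.array([.45,-.10,.25]);bot.movep(p,best(bot,p,0))
g=bot.grab_frame("top");f=bot.grab_frame("side");print(bot.get_time())
cv2.imwrite("pics/raw_j.png",g["image"][:,:,::-1])
cr=lambda i,u,v:cv2.resize(i[v:v+150,u:u+100,::-1],None,fx=4,fy=4,interpolation=cv2.INTER_CUBIC)
cv2.imwrite("pics/j1.png",np.hstack([cr(g["image"],165,150),cr(f["image"],310,250)]))
E
python3 s4.py
```

```text
0.0 [ 0.9 -0.3 -0.6]
0.13 [-1.1 -1.5  1.7]
0.27 [-0.7 -2.1 -0.6]
0.4 [-0.6 -1.2 -0.4]
0.53 [ 0.2 -1.9 -1.4]
0.66 [-0.2 -0.5  0.4]
0.8 [ 0.5 -0.9  1.5]
0.93 [ 0.  -1.  -0.2]
1.06 [ 0.7 -0.2 -0.6]
1.2 [ 0.3 -0.5 -0.2]
1.33 [-15.7  -8.   31.2]
83.4667
```

View pics/j1.png

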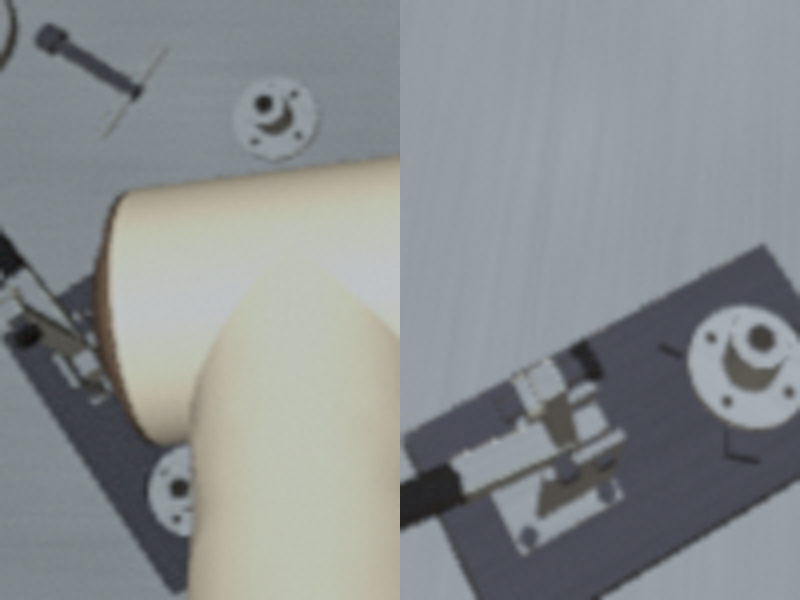

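Clamp is open (handle at the left, arm upright). Hub_0's flange is at side crop (742,367). Hub_1 has been nudged: flange now at top crop (276,118), boss top at (263,103).

```bash
cat > s5.py <<'E'
from h import *
from station import bot
import sys
tray=np.array([.488,-.1062]);ty=.0215
def slot(i,j): return tray+rot(ty)@[.04*i,.04*j]
def pick_place(p,yaw,zb,dst,drop=.005):
    a=np.r_[p,zb+.014]+DZ; q=best(bot,a,yaw)
    bot.move_gripper(.05,60)
    bot.movep(a+[0,0,.09],q); bot.line_to(a,v=.15); bot.move_gripper(0,60); print("w",bot.get_grip_width())
    bot.line_to(a+[0,0,.10],v=.15)
    b=np.r_[dst,.005+.014+.0015]+DZ; qb=best(bot,b,ty)
    bot.movep(b+[0,0,.09],qb); print("w",bot.get_grip_width())
    if bot.get_grip_width()<.02: print("LOST"); return False
    bot.line_to(b,v=.12); print("w",bot.get_grip_width(),bot.get_force().round(1)); bot.move_gripper(.042); bot.line_to(b+[0,0,.10],v=.2); return True
if __name__=="__main__":
    g=bot.grab_frame("top");f=bot.grab_frame("side")
    c=lambda F,u,v,off,z:onz(F,(u+.5)/4-.5+off[0],(v+.5)/4-.5+off[1],z)
    print("hub0 side flange",c(f,342,367,(310,250),.026),"boss",c(f,360,338,(310,250),.062))
    print("hub1 top flange",c(g,276,118,(165,150),.008),"boss",c(g,263,103,(165,150),.044))
    h0=(c(f,342,367,(310,250),.026)[:2]+c(f,360,338,(310,250),.062)[:2]+[.377,.2412])/3
    print(h0)
    pick_place(h0,.6485+np.pi/2,.018,slot(1,-1)); print(bot.get_time())
E
python3 s5.py
```

```text
hub0 side flange [0.38156231 0.24370853 0.026     ] boss [0.37859252 0.24205289 0.062     ]
hub1 top flange [0.63609213 0.20427378 0.008     ] boss [0.63739723 0.20559753 0.044     ]
[0.37905161 0.24232047]
w 0.026822012182657222
w 0.026390226271434267
w 0.026774566971315444 [-0.4  0.4 -0.7]
90.9667
```

Run:
```python
from s5 import *
g=bot.grab_frame("top");o=cv2.imread("pics/raw_j.png")[:,:,::-1]
d=np.abs(g["image"][160:200,215:255].astype(int)-o[160:200,215:255]).sum(2)
print("diff",(d>80).sum())
if (d>80).sum()<15:
    pick_place(np.array([.6367,.2049]),np.pi/2,0,slot(1,1))
p=np.array([.45,.25,.30]);bot.movep(p,best(bot,p,0))
g=bot.grab_frame("top");f=bot.grab_frame("side");print(bot.get_time())
cv2.imwrite("pics/e_top.png",g["image"][:,:,::-1])
a=cv2.resize(g["image"][120:270,280:480,::-1],None,fx=4,fy=4,interpolation=cv2.INTER_CUBIC)
cv2.imwrite("pics/e1.png",a)
```

```text
diff 253
92.7833
```

View pics/e1.png

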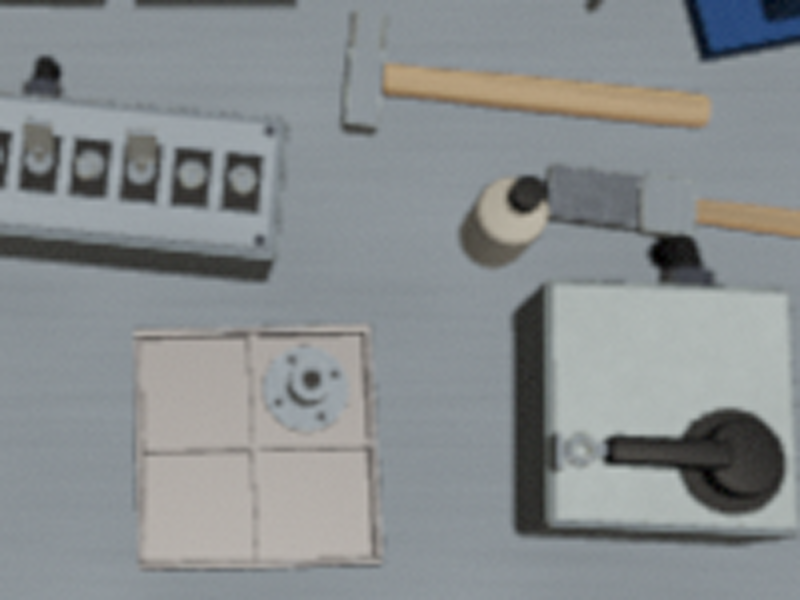

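Hub_0 lies in the upper-right compartment (305,390); the toggles and the isolator (580,450) are right. The hub_1 patch changed or was hidden, so I'll clear the arm and find it again.

```bash
cat > find.py <<'E'
from s5 import *
p=np.array([.40,-.25,.28]);bot.movep(p,best(bot,p,0))
g=bot.grab_frame("top");cv2.imwrite("pics/find.png",g["image"][:,:,::-1])
u0,v0,u1,v1=160,125,264,225
k=8;im=cv2.cvtColor(g["image"],cv2.COLOR_RGB2GRAY)[v0:v1,u0:u1]
bg=cv2.medianBlur(im,51); m=((im.astype(int)-bg)>12).astype(np.uint8)
m=cv2.morphologyEx(m,cv2.MORPH_CLOSE,cv2.getStructuringElement(2,(7,7)));m=cv2.morphologyEx(m,cv2.MORPH_OPEN,np.ones((5,5)))
n,l,st,ce=cv2.connectedComponentsWithStats(m)
for i in range(1,n):
    if st[i,4]>80:
        c=cv2.minEnclosingCircle(cv2.findContours((l==i).astype(np.uint8),0,2)[0][0]);q=np.array(c[0])+[u0,v0]
        print(st[i],q,c[1],onz(g,*q,.008))
E
python3 find.py; python3 -c "
import cv2;a=cv2.imread('pics/find.png');print(a[170:190:2,220:256:2].mean(2).astype(int))"
```

```text
[ 64  45  19  18 280] [233. 178.] 10.000100135803223 [0.63938646 0.20621523 0.008     ]
[[142 141 140 139 143 150 148 153 155 149 137 137 138 136 136 138 136 136]
 [138 139 138 144 154 148 154 153 153 128 154 139 136 135 136 138 135 137]
 [140 141 142 152 136  59  83 150 130 120 154 151 131 134 136 134 134 135]
 [139 138 148 151 118  41  63 153  94 148 151 154 136 136 136 136 136 135]
 [139 138 152 153 150 110 140 149  66 124 153 151 130 134 135 135 134 134]
 [141 139 153 153 146 137 130  80  64 131 156 152 126 136 136 135 135 136]
 [140 138 152 151 151 107  67  72 107 145 146 154 121 137 135 135 136 133]
 [139 136 144 151 126 147 147 148 150 134 121 127 126 134 134 135 132 135]
 [140 137 138 148 129 152 152 153 153 150 134 122 136 135 135 135 135 136]
 [137 136 135 137 130 143 151 149 142 128 125 132 134 134 133 133 134 133]]
```

Hub_1 has not moved; the arm was hiding it.

Run:
```python
from s5 import *
print(pick_place(np.array([.6370,.2050]),np.pi/2,0,slot(1,1)))
p=np.array([.36,.28,.30]);bot.movep(p,best(bot,p,0));g=bot.grab_frame("top")
p=np.array([.40,-.30,.28]);bot.movep(p,best(bot,p,0));k=bot.grab_frame("top");s=bot.grab_frame("side");print(bot.get_time())
cr=lambda f,u,v,w,h:cv2.resize(f["image"][v:v+h,u:u+w,::-1],(w*3,h*3),interpolation=cv2.INTER_CUBIC)
a=np.vstack([np.hstack([cr(g,260,130,125,150),cr(s,280,200,140,150)]),np.hstack([cr(k,100,130,265,50)])])
cv2.imwrite("pics/e2.png",a);print(a.shape)
```

```text
w 0.026312612843480174
w 0.0263333110928168
w 0.026432612714468368 [-4.3  2.3  5.5]
True
105.625
(600, 795, 3)
```

View pics/e2.png

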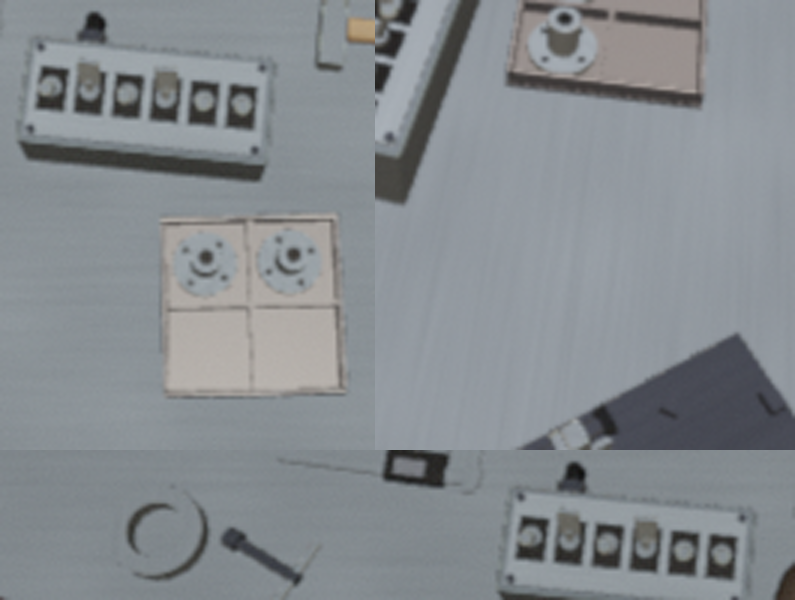

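Both hubs lie flat in the tray's upper compartments. All the ball toggles lean toward the robot and both paddles are on. The ring at (165,530) is not a hub. Handing in.

```bash
python3 -c "
from station import bot
print(bot.close_job())"
```

```text
the job is handed in; nothing more can be done
None
```

I handed the job in at about 106 s: all four spindles off and both lights left on, isolator eye over the hasp to about 1.5 mm, clamp open, and both hubs I found (hub_0 and one loose one) flat in the tray; the hand-in returned no verdict, so I can't confirm it passed.

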